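Charge the open mill jar on the carousel

TASK

Turn the carousel by its handle until the one jar without a lid stands squarely under the fixed funnel, then carry the caddy over and tip its spout end down into the funnel until the flap swings open and all three grinding slugs slide through into that jar. Tip it only as far as it takes, never steeper than 60 degrees. Leave the jar under the funnel, put the empty caddy back upright on bare bench, its flap hanging shut, and do not knock or shift the beaker, bottle or brush.

Things in the scene. Friction and masses are not known exactly. Their poses are not given: they have to be found in the camera images.
- carousel (a joint): Angle of the carousel about its vertical axis, rad, growing counter-clockwise seen from above; 0 (or any whole turn) = open jar exactly under the funnel. It turns both ways (limits -7 and 7), never starts near 0, takes about 0.3 N m to turn and stays where it is left. The way to go is 100 to 180 degrees, more than one grasp usually allows.
- carousel_handle (a point): Centre of the black bar handle on the carousel's axis, 208 mm above the bench: 66 mm long, 22 wide, 46 high, fixed to the carousel. This frame turns with it: z up, the bar runs along y, -y points to the open jar.
- station: Fixed white machine base, 24 mm high; origin on the bench at the carousel's axis, z up, -y towards the funnel. On it turns the carousel, an aluminium plate 290 mm across, top 40 mm above the bench, with four steel jars fixed on it at 90 degree spacing, 95 mm from the axis: one open, three (80 mm wide) with grey lids, tops 121 mm above the bench.
- open_jar (a point): Centre of the rim of the one open jar, 110 mm above the bench: steel, 90 mm outside, 82 mm inside diameter, inner floor 65 mm below the rim. Fixed on the carousel (95 mm from its axis) and turns with it.
- funnel_mouth (a point): Centre of the top rim of the fixed round steel funnel, 179 mm above the bench, 95 mm from the carousel's axis. Mouth 110 mm inside, 116 outside; narrows to a 66 mm outlet 52 mm lower, 17 mm above the open jar's rim. Its post stands 88 mm out from the funnel's axis, on the side away from the carousel's axis, top 164 mm. This frame: z up, -y points to the post.
- caddy_grip (a point): Centre of the grey grip block (74 mm long, 24 wide, 42 high) on the roof of the loose white caddy, 76 mm above the caddy's underside. The caddy is a closed box 140 mm long, 60 wide, 54 high. This frame: x points along the caddy to the spout end (closed only by the flap), z up. Empty about 0.35 kg; the three slugs add 0.18 kg.
- caddy_lip (a point): Middle of the lower edge of the caddy's spout end: 75 mm ahead of the grip (along x) and 76 mm below it. Same axes as caddy_grip.
- flap (a joint): Angle of the caddy's grey front flap (58 mm wide, 46 mm high), hung from the top edge of the spout end: 0 = shut, grows to 1.6 as its lower edge swings outwards. It hangs freely, so it opens as the spout is tipped down and falls shut when the caddy is level.
- slug1_center (a point): Centre of a plain white ceramic grinding slug, a disc 30 mm across and 14 mm high, 60 g. Starts lying flat inside the caddy near its closed end. It begins to slide when the caddy is tipped somewhere between 15 and 32 degrees, which varies.
- slug2_center (a point): The same kind of slug, starting in the middle of the caddy.
- slug3_center (a point): The same kind of slug, starting nearest the flap.
- beaker: Bystander: glass beaker, 70 mm across, 90 mm high, standing on the bench; origin at the centre of its underside, z up.
- bottle: Bystander: amber bottle with a black cap, 64 mm across, 150 mm high; origin at the centre of its underside, z up.
- brush: Bystander: bench brush 200 mm long lying on the bench along its x.
Not all that is in view belongs to the job. What is shaped like the part that bears caddy_grip but yellow is not meant.

How it is judged (in metres and radians):
On the way, in this order (a step that is already met when the one before it is completed fails the run):
1. the open jar stands under the funnel, carousel at rest, the caddy still level (horizontal distance between open_jar and funnel_mouth below 0.015 m and velocity of joint carousel between -0.05 and 0.05 rad/s and angle between caddy_grip's own z axis and vertical below 0.2 rad), for 0.3 s.
2. the caddy is tipped with its spout over the funnel and its flap open, the jar still underneath (horizontal distance between open_jar and funnel_mouth below 0.015 m and angle between caddy_grip's own z axis and vertical above 0.2 rad and value of joint flap above 0.12 rad and horizontal distance between caddy_lip and funnel_mouth below 0.075 m and height (world z) of caddy_lip above 0.14 m), for 0.1 s.
At the end, for the whole second after the job is handed in: All three slugs lie inside the open jar, below its rim; the jar's axis is within 15 mm of the funnel's axis; the caddy stands upright (within 0.08 rad) and at rest on the bench with its flap shut (below 0.12 rad); the carousel is still (horizontal distance between open_jar and funnel_mouth below 0.015 m and horizontal distance between each of slug1_center, slug2_center, slug3_center and open_jar below 0.04 m and z of slug1_center in the frame of open_jar between -0.07 and -0.002 m and z of slug2_center in the frame of open_jar between -0.07 and -0.002 m and z of slug3_center in the frame of open_jar between -0.07 and -0.002 m and height (world z) of caddy_grip between 0.07 and 0.082 m and angle between caddy_grip's own z axis and vertical below 0.08 rad and value of joint flap below 0.12 rad and linear speed of caddy below 0.02 m/s and velocity of joint carousel between -0.05 and 0.05 rad/s); the robot touches nothing.
It fails at once if the caddy is tipped steeper than about 60 degrees (angle between caddy_grip's own z axis and vertical above 1.13 rad).
It fails at once if the beaker is shifted more than 25 mm (distance of beaker from where it was at the start of the episode above 0.025 m).
It fails at once if the bottle is shifted more than 25 mm (distance of bottle from where it was at the start of the episode above 0.025 m).
It fails at once if the brush is shifted more than 25 mm (distance of brush from where it was at the start of the episode above 0.025 m).
It fails at once if the beaker or the bottle is tipped over (angle between any of beaker, bottle's own z axis and vertical above 0.4 rad).
It also fails if it takes over 72 s, if anything falls off the work surface, if the arm or the gripper's body presses on something with over 40 N, if the wrist force passes 120 N, or if a joint passes its speed limit or range.

ROBOT

A 6-joint arm with a two-finger parallel gripper is mounted at the origin on the work surface. World frame = base frame: x ahead of the robot, y to its left, z up, the work surface at z = 0. Lengths are in mm, angles in degrees, forces in N, time in s.
With the tool pointing down it reaches from about 250 to 775 mm from the base axis. Payload 4 kg.
Tool frame: the origin (TCP) lies between the finger pads; the fingertips stand ctrl.finger_overhang ahead of it and the grasp point (between the pads) lies 3 mm ahead of it (ctrl.finger_overhang is the distance from the TCP to the fingertips, in mm); x points along the fingers, z is the direction in which the jaws open and shut, and the axes are right-handed (so a half turn about x gives the same grasp; the last joint's range is limited). The gripper opens to 85 mm and grips with 20 to 120 N. Pads are 22 mm wide; open, the fingers measure 114 mm over their backs; the gripper's body (76 mm by 85 mm) begins 54 mm behind the grasp point. The pads swing forward as they close: fully open they stand 13 mm farther back than shut.
Start: joints at [-74.605, 4.996, 78.535, -0, 96.463, -5.907], TCP at [199.809, -512.437, 253.341] pointing down, gripper open.
Joint ranges: [-177.83, 177.83], [-43.37, 116.18], [15.69, 146.23], [-61.86, 241.86], [9.47, 152.12], [-147.06, 147.06]. Speed limits (degrees/s): [159.86, 159.86, 180, 180, 180, 180].

INTERFACE

Orientations are given as [roll, pitch, yaw] about the fixed x, y, z axes, in that order (R = Rz(yaw) Ry(pitch) Rx(roll)).
In Python, from workcell import telemetry, optics, ticket, ctrl gives the robot as it stands.
- The arm moves only by the tool step_arm, never from a script. Its arguments are lists of equal length, an entry for each row: "slide": the shift along the tool's x, y, z in units of 0.2 m (1.0 is 0.2 m), a list of three; "dr": the turn, a rotation vector about the tool's x, y, z in units of 2 pi rad (1.0 is 2 pi rad), a list of three; "gripper": the closure in counts, from 0 (fully open) to 255 (shut). A call has 1 to 20 rows; each row is the pose to reach, as a shift and turn from the pose measured when the call began, along the tool's axes at that moment, turning the shorter way round; what a row does not reach only later rows make up. A row lasts 1/12 s, in which the tool goes at most 41.7 mm and 7.16 degrees, less where a joint would pass 70% of its speed; a pose out of reach is approached as far as the arm can. A call with a number of a shift or a turn outside -1 to 1 is refused whole. A call with a gripper value outside its range is refused whole. The fingers move at their own pace and stop on an object; the grip force is fixed at half the most. Time passes only in rows, so rows that repeat a pose let the fingers close. It gives the time, the measured TCP pose, the force and the opening at its end, in the units of the state.
- telemetry.observe(): the state, without advancing time (a new reading comes with each control period).
- optics.capture(name): name is "scene" or "top" or "wrist"; returns the picture (384x512x3 uint8, blue, green, red); there is no depth.
- optics.camera_model(name): a dict with "K" (3x3 intrinsics, pixels), "R" (3x3) and "t" (3): a world point X has camera coordinates R X + t. Camera axes: x right, y down, z forward; pixel columns grow to the right and rows downward; lengths in mm; the calibration is good to about 2 mm. A picture is of the moment at which its call begins: read the wrist's pose just before it. camera_model takes no time and is no camera call; for the wrist camera it gives the pose at the moment of the call.
- ticket.hand_in(): hands the job in, once; it reports no verdict.
The state is a dict: "time_s": time; "joint_positions": joint angles; "joint_velocities": joint speeds; "tau": joint torques, N m; "tool_pos": TCP position; "orientation": TCP orientation; "contact_force": force on the tool from outside, world axes, zero at the start; "moment": the same for the moment, N m; "gripper_width": finger opening in mm.
Only numpy, scipy, OpenCV 4.12 (cv2) and the standard library are available. Lean on these libraries where they do the work, as an engineer would, in place of code of your own. Each camera call takes 0.05 s, during which the arm holds its last target. There are 200 camera calls.

## Working session

There is one attempt and no reset: what is moved stays moved. The work goes in short steps, Python scripts to look and compute and a tool call to move; the robot and the scene stay as the last step left them, time stands still between calls to the robot, and variables do not carry over. Pictures are saved under pics/ and viewed, about 8 in all and at most 12, crops included, and the job is handed in when it is done.

Besides the shell and the picture viewer there is one more tool, called as name(argument=value, ...) on one line, values as JSON. step_arm: Moves the arm, as the interface text tells. Its arguments: {"type":"object","properties":{"slide":{"type":"array"},"dr":{"type":"array"},"gripper":{"type":"array"}},"required":["slide","dr","gripper"]}

```bash
mkdir -p pics; ls; python3 - <<'E'
from workcell import telemetry, optics, ctrl
import cv2,numpy as np
s=telemetry.observe();print(s,ctrl.finger_overhang)
a=optics.capture("scene");b=optics.capture("top")
cv2.imwrite("pics/scene.png",a);cv2.imwrite("pics/top.png",b)
for n in("scene","top"):
    m=optics.camera_model(n);print(n,m)
cv2.imwrite("pics/a1.png",cv2.resize(a,(800,600),interpolation=cv2.INTER_CUBIC))
cv2.imwrite("pics/a2.png",cv2.resize(b,(800,600),interpolation=cv2.INTER_CUBIC))
E
```

```text
pics
{'time_s': 0.0, 'joint_positions': array([-7.46051798e+01,  5.04017506e+00,  7.86265566e+01,  2.37813138e-04,
        9.64643616e+01, -5.90795001e+00]), 'joint_velocities': array([-0.01216928,  0.05457926,  0.04527065, -0.0201924 ,  0.04744183,
        0.03178826]), 'tau': array([ 5.23844828e-04, -3.51863015e+01, -3.13273394e+01, -7.46255137e-05,
        1.06629202e-02, -2.84849853e-05]), 'tool_pos': array([ 199.67884409, -511.97323077,  252.11287957]), 'orientation': array([173.98874541,  89.86890656, 105.29154214]), 'contact_force': array([-0.55812786, -0.03822056, -0.01261691]), 'moment': array([0.04763632, 0.03304107, 0.03467917]), 'gripper_width': 85.72397824160838} 22.0
scene {'K': array([[457.39034356,   0.        , 256.34277977],
       [  0.        , 457.39034356, 187.37996668],
       [  0.        ,   0.        ,   1.        ]]), 'R': array([[ 0.25003   ,  0.96823717,  0.00133671],
       [ 0.52256419, -0.13378041, -0.84203887],
       [-0.81511451,  0.21123349, -0.53941519]]), 't': array([  34.34745559, -202.28288271, 1656.89627878])}
top {'K': array([[378.02928273,   0.        , 256.95482641],
       [  0.        , 378.02928273, 187.19299886],
       [  0.        ,   0.        ,   1.        ]]), 'R': array([[-1.54709050e-02, -9.99879523e-01, -1.26150986e-03],
       [-9.96562117e-01,  1.55222519e-02, -8.13818519e-02],
       [ 8.13916287e-02, -1.87795749e-06, -9.96682197e-01]]), 't': array([-149.12529013,  562.401139  , 1028.2845312 ])}
```

View pics/a1.png

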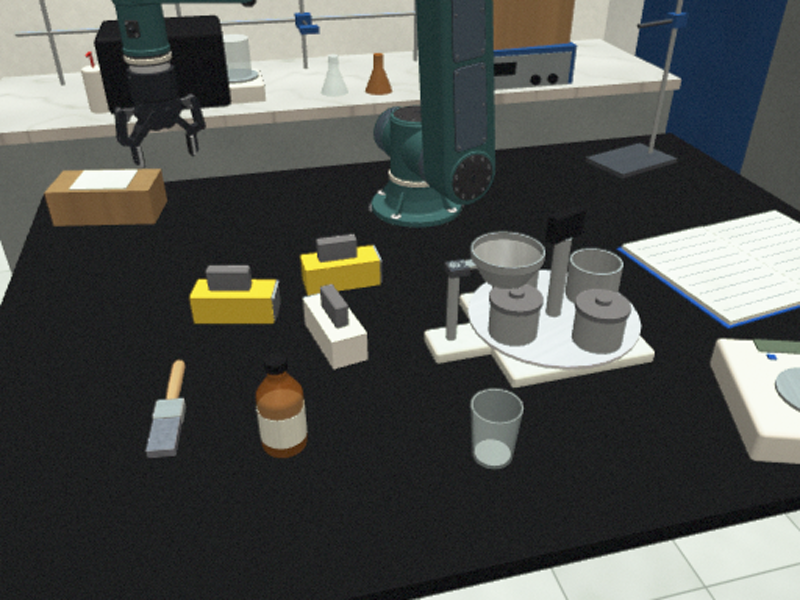

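View pics/a2.png

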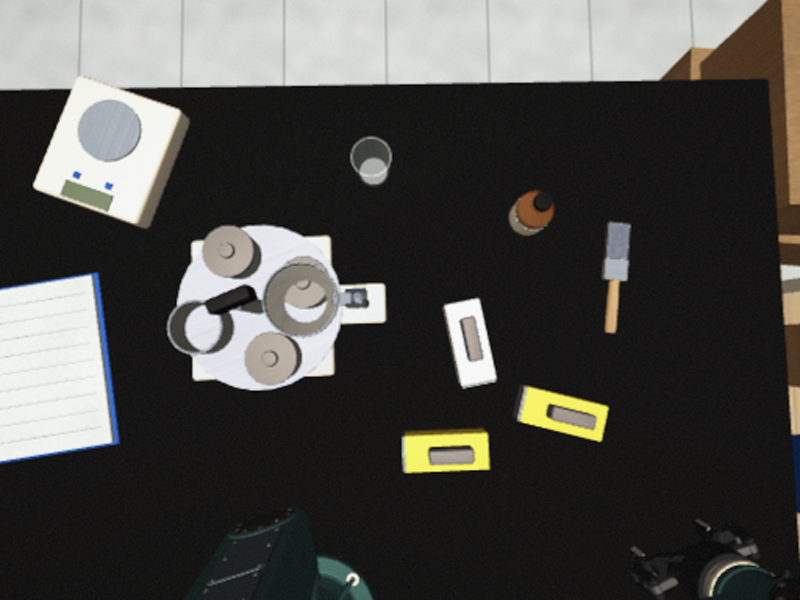

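The scene view shows the carousel at (555,315) with the handle at (565,225), the funnel at (507,262) and the open jar at (595,275). The brush is at (167,410), the bottle at (282,410) and the beaker at (495,430). There are three caddies: yellow at (235,295) and (341,265), and white at (335,325), which is (470,343) in the top view. The white one matches the description. I'll confirm it and its flap end in an enlarged crop.

```bash
python3 - <<'E'
import cv2,numpy as np
a=cv2.imread("pics/scene.png");b=cv2.imread("pics/top.png")
def c(i,x,y,w,h): return cv2.resize(i[y:y+h,x:x+w],(400,300),interpolation=cv2.INTER_CUBIC)
m=np.vstack([np.hstack([c(a,184,172,64,48+16) if 0 else c(a,180,172,80,60),c(b,270,184,80,60)]),np.hstack([c(a,260,125,160,120),c(b,95,130,160,120)])])
cv2.imwrite("pics/m.png",m)
E
```

```text
(no output)
```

View pics/m.png

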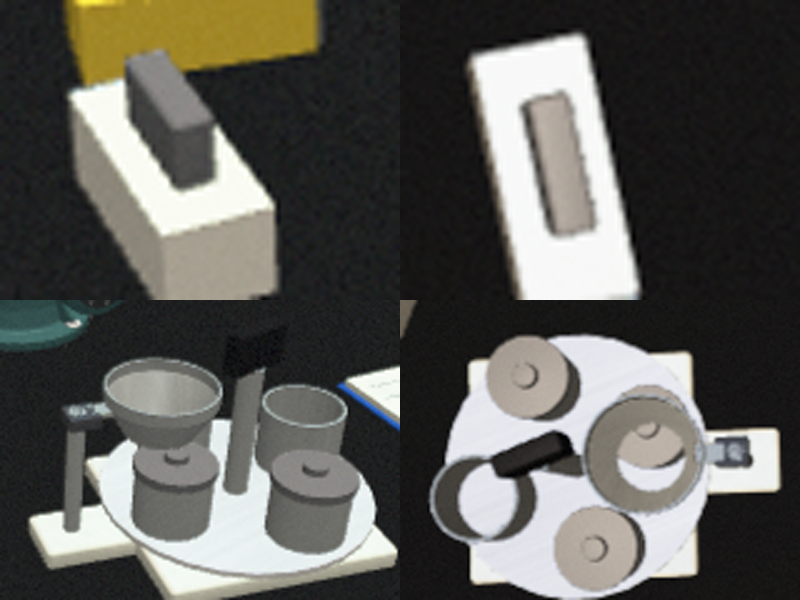

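The crop confirms the target is the white caddy. Its +x end, facing the camera, is plain white, so the flap is on the robot-facing end. Next I'll triangulate.

```bash
cat > h.py <<'E'
import numpy as np,cv2
from workcell import telemetry,optics,ctrl
from scipy.spatial.transform import Rotation as Ro
def P(n):
    m=optics.camera_model(n); return m["K"]@np.c_[m["R"],m["t"]]
def tri(ps,pt,n1="scene",n2="top"):
    X=cv2.triangulatePoints(P(n1),P(n2),np.array(ps,float).reshape(2,1),np.array(pt,float).reshape(2,1)); return (X[:3]/X[3]).ravel()
def proj(X,n):
    p=P(n)@np.r_[X,1]; return p[:2]/p[2]
def atz(p,z,n):
    M=P(n); A=M[:,:2]; 
    H=np.c_[M[:,0],M[:,1],M[:,2]*z+M[:,3]]; q=np.linalg.solve(H,np.r_[p,1]); return q[:2]/q[2]
def tool():
    s=telemetry.observe(); return s["tool_pos"],Ro.from_euler("xyz",s["orientation"],degrees=True)
def plan(p,rpy_or_R):
    "slide and dr (units) from the present pose to TCP p, orientation R"
    t,R=tool(); d=R.inv().apply(np.array(p)-t); r=(R.inv()*rpy_or_R).as_rotvec()
    print("slide",np.round(d/200,4),"dr",np.round(r/2/np.pi,4),"mm",np.round(np.linalg.norm(d),1),"deg",np.round(np.degrees(np.linalg.norm(r)),1))
def Rt(zdir,xdir=(0,0,-1)):
    "tool with x along xdir, z (jaw) along zdir"
    x=np.array(xdir,float);z=np.array(zdir,float);x/=np.linalg.norm(x);z-=x*(x@z);z/=np.linalg.norm(z)
    return Ro.from_matrix(np.c_[x,np.cross(z,x),z])
E
python3 - <<'E'
from h import *
pts=dict(grip_top=((214,190),(301.7,217),97),handle=((362.4,145),(147.4,192),208),funnel=((325.2,162.2),(192.2,192.8),179),jar=((380.8,173),(127.8,210),110),plate=((355.2,203.4),(165.8,196.8),40))
for k,(s,t,z) in pts.items():
    X=tri(s,t);print(k,X.round(1),"at z",atz(t,z,"top").round(1),atz(s,z,"scene").round(1),"res",np.round(proj(X,"top")-t,1))
# caddy direction from grip corners (top view)
C=[atz(np.array([270,184])+np.array(q)/5.,97,"top") for q in((123,105),(162,92),(195,228),(153,235))]
print(np.round(C,1)); C=np.array(C); d=(C[2]+C[3]-C[0]-C[1]);print("dir",np.degrees(np.arctan2(d[1],d[0])),np.linalg.norm(d)/2)
# scene-view roof corners
for n in("scene","top"):
    m=optics.camera_model(n);print(n,(-m["R"].T@m["t"]).round())
t,R=tool();print(R.as_matrix().round(3))
E
```

```text
grip_top [ 475.8 -270.8   90.2] at z [ 475.4 -271.5] [ 486.6 -271.3] res [-0.6 -0.1]
handle [538.4  95.  202.9] at z [537.8  92.9] [547.3  90.6] res [-0.3 -0.1]
funnel [537.9  -0.6 167.2] at z [536.4  -4.6] [557.2  -7.9] res [-0.8 -0.3]
jar [501.7 181.   88.1] at z [499.9 170.8] [534.  162.8] res [-1.  -0.4]
plate [537.9  97.1  26.9] at z [536.2  91.4] [555.   89.4] res [-0.9 -0.3]
[[ 506.5 -254. ]
 [ 512.9 -274.2]
 [ 443.  -289.4]
 [ 439.8 -267.8]]
dir -168.048001638464 69.81075639485333
scene [1448. -410.  723.]
top [ 474. -158. 1070.]
[[-0.001  0.932  0.363]
 [ 0.002  0.363 -0.932]
 [-1.     0.    -0.002]]
```

The horizontal positions agree, but the scene-view heights read low. I'll overlay the model in both views to see which pixel readings are off.

```bash
python3 - <<'E'
from h import *
def ov(n,x,y,w,h,k):
    i=cv2.imread(f"pics/{n}.png");i=cv2.resize(i[y:y+h,x:x+w],None,fx=k,fy=k,interpolation=cv2.INTER_CUBIC)
    def ln(pts,c):
        q=np.array([(proj(p,n)-[x,y]+.5)*k for p in pts]).round().astype(int);cv2.polylines(i,[q.reshape(-1,1,2)],False,c,1)
    def circ(c,r,z,col): ln([(c[0]+r*np.cos(t),c[1]+r*np.sin(t),z) for t in np.linspace(0,6.29,60)],col)
    A=np.array([536.5,91.5]);F=A+[0,-95]
    circ(A,145,40,(0,255,0));circ(F,58,179,(0,0,255));circ(F,33,127,(0,0,255))
    J=A+95*np.array([np.cos(np.radians(113)),np.sin(np.radians(113))]);circ(J,45,110,(255,0,255))
    hd=(J-A)/95;nn=np.array([-hd[1],hd[0]])
    ln([np.r_[A+s*33*hd+u*11*nn,231] for s,u in((1,1),(1,-1),(-1,-1),(-1,1),(1,1))],(255,255,0))
    G=np.array([475.5,-271.5]);d=np.array([np.cos(np.radians(-168)),np.sin(np.radians(-168))]);nn=np.array([-d[1],d[0]])
    ln([np.r_[G+s*37*d+u*12*nn,97] for s,u in((1,1),(1,-1),(-1,-1),(-1,1),(1,1))],(0,0,255))
    ln([np.r_[G+s*70*d+u*30*nn,54] for s,u in((1,1),(1,-1),(-1,-1),(-1,1),(1,1))],(0,255,0))
    ln([np.r_[G+s*70*d+u*30*nn,0] for s,u in((1,1),(1,-1),(-1,-1),(-1,1),(1,1))],(255,0,255))
    return i
a=ov("scene",190,125,232,120,3.4)[:,:790];b=ov("top",100,135,225,118,3.4)[:,:790]
w=min(a.shape[1],b.shape[1]);m=np.vstack([a[:,:w],b[:,:w]])[:600+220];m=cv2.resize(m,None,fx=.73,fy=.73,interpolation=cv2.INTER_AREA) if m.shape[0]>820 else m
cv2.imwrite("pics/ov.png",m[:, :800]); print(m.shape)
cv2.imwrite("pics/ova.png",a);cv2.imwrite("pics/ovb.png",b)
E
```

```text
(809, 765, 3)
```

View pics/ova.png

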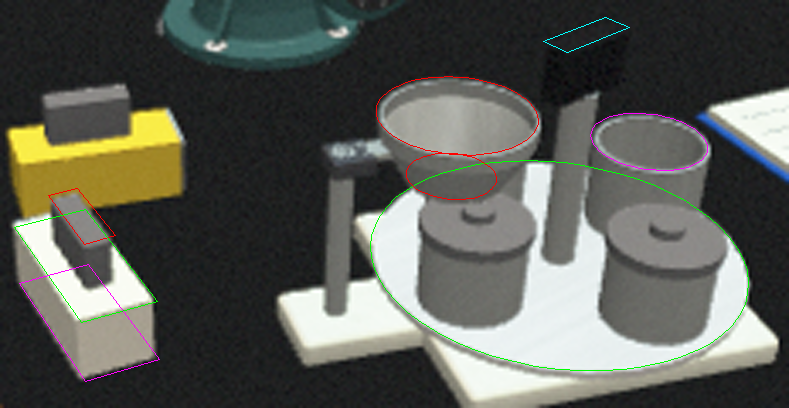

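View pics/ovb.png

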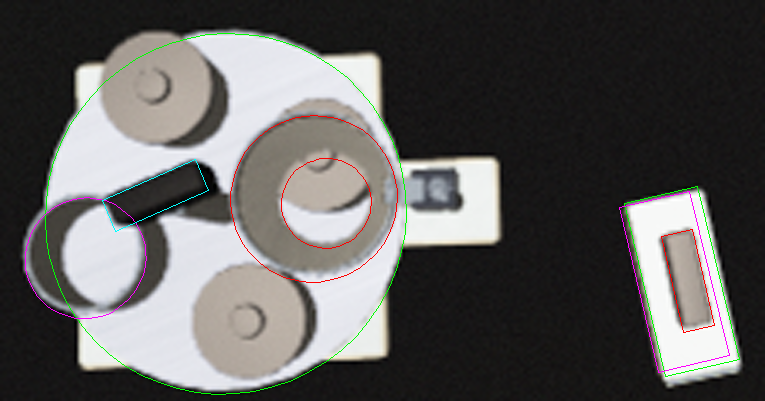

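The overlays match in both views. That confirms the given heights and gives these positions:

| Item | Position |
|---|---|
| Carousel axis | (537, 91.5) |
| Funnel | (539.5, -3.5), direction -88.5° |
| Open jar | at about 111° |
| Caddy grip | (475, -271), spout pointing -168° |

The carousel therefore needs to turn about +161°. I'll start moving.

step_arm(slide=[[-0.2,0.3,-0.24],[-0.2,0.6,-0.48],[-0.2,0.88,-0.72],[-0.2,0.88,-0.72],[-0.2,0.88,-0.72],[-0.2,0.88,-0.72],[-0.2,0.88,-0.72],[-0.2,0.88,-0.72]], dr=[[-0.02,0,0],[-0.04,0,0],[-0.06,0,0],[-0.08,0,0],[-0.1,0,0],[-0.12,0,0],[-0.12,0,0],[-0.12,0,0]], gripper=[0,0,0,0,0,0,0,0])

```text
time_s: 0.77
tool_pos: [311.8, -313.1, 292.6]
orientation: [140.3, 89.9, 114.9]
contact_force: [-0.3, -0.8, 0.6]
gripper_width: 85.5
```

```bash
python3 - <<'E'
from h import *
s=telemetry.observe();print(s["tool_pos"].round(1),s["joint_positions"].round(1),s["contact_force"])
c=lambda a:Rt((np.cos(np.radians(a)),np.sin(np.radians(a)),0))
plan((400,-125,290),c(0));plan((537,91.5,290),c(20.7))
E
```

```text
[ 311.8 -313.1  292.6] [-52.5  -9.1  87.8   0.  101.4 -27.1] [-0.34544396 -0.79249597  0.62297932]
slide [ 0.014   1.0385 -0.005 ] dr [-0.0705 -0.0001 -0.0002] mm 207.7 deg 25.4
slide [0.0149 2.3102 0.1495] dr [-1.28e-01 -1.00e-04 -2.00e-04] mm 463.0 deg 46.1
```

step_arm(slide=[[0,0.2,0],[0,0.4,0],[0,0.6,0],[0,0.8,0],[0.01,1.0,0],[0.01,1.0,0],[0.01,1.0,0]], dr=[[-0.02,0,0],[-0.04,0,0],[-0.06,0,0],[-0.07,0,0],[-0.07,0,0],[-0.07,0,0],[-0.07,0,0]], gripper=[0,0,0,0,0,0,0])

```text
time_s: 1.35
tool_pos: [398.0, -131.8, 290.0]
orientation: [152.6, 89.9, 152.5]
contact_force: [-0.2, 0.3, -0.5]
gripper_width: 85.0
```

```bash
python3 - <<'E'
from h import *
c=lambda a:Rt((np.cos(np.radians(a)),np.sin(np.radians(a)),0))
print(tool()[0]);plan((470,-15,290),c(10));plan((537,91.5,290),c(20.7))
E
```

```text
[ 397.9753777  -131.77857977  290.0264082 ]
slide [0.     0.5844 0.3593] dr [-0.028  -0.0003 -0.0002] mm 137.2 deg 10.1
slide [-1.0000e-04  1.1174e+00  6.9350e-01] dr [-0.0577 -0.0003 -0.0002] mm 263.0 deg 20.8
```

step_arm(slide=[[0,0.2,0.12],[0,0.4,0.25],[0,0.6,0.37],[0,0.8,0.5],[0,0.99,0.62],[0,0.99,0.62],[0,0.99,0.62]], dr=[[-0.015,0,0],[-0.03,0,0],[-0.045,0,0],[-0.058,0,0],[-0.058,0,0],[-0.058,0,0],[-0.058,0,0]], gripper=[0,0,0,0,0,0,0])

```text
time_s: 1.93
tool_pos: [524.5, 67.1, 288.2]
orientation: [131.1, 89.7, 151.9]
contact_force: [-0.8, -0.7, -0.4]
gripper_width: 85.4
```

```bash
python3 - <<'E'
from h import *
c=lambda a:Rt((np.cos(np.radians(a)),np.sin(np.radians(a)),0))
print(tool()[0]);plan((537,91.5,290),c(20.7));plan((537,91.5,215),c(20.7))
w=optics.capture("wrist");t=optics.capture("top")
m=optics.camera_model("wrist");print((-m["R"].T@m["t"]).round(), proj((537,91.5,231),"wrist"),proj((539.5,-3.5,179),"wrist"),proj((504,179,110),"wrist"))
cv2.imwrite("pics/w1.png",w)
E
```

```text
[524.47241326  67.11878215 288.16767559]
slide [-0.0092  0.0917  0.1019] dr [ 0.0004 -0.0005 -0.0005] mm 27.5 deg 0.3
slide [0.3658 0.0904 0.103 ] dr [ 0.0004 -0.0005 -0.0005] mm 78.1 deg 0.3
[494. 141. 409.] [296.28418277 193.01732475] [245.66759737 277.87550019] [284.2240298   37.41676591]
```

View pics/w1.png

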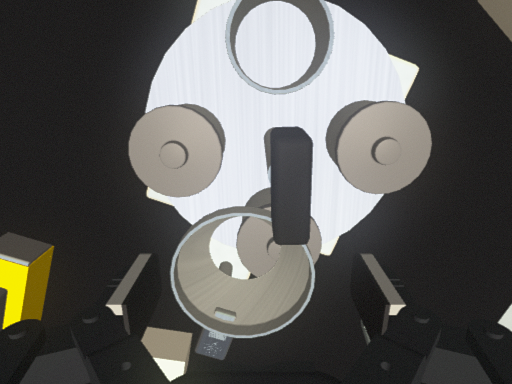

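The wrist view shows the handle top at about (292,188), predicted (296,193), with the bar parallel to the jaws. The funnel is at (243,272), predicted (246,278). Everything agrees to about 2 mm, so I'll descend and grip.

step_arm(slide=[[0,0.05,0.05],[0,0.09,0.1],[0,0.09,0.1],[0.1,0.09,0.1],[0.2,0.09,0.1],[0.3,0.09,0.1],[0.36,0.09,0.1],[0.36,0.09,0.1],[0.36,0.09,0.1],[0.36,0.09,0.1],[0.36,0.09,0.1],[0.36,0.09,0.1],[0.36,0.09,0.1],[0.36,0.09,0.1],[0.36,0.09,0.1]], dr=[[0,0,0],[0,0,0],[0,0,0],[0,0,0],[0,0,0],[0,0,0],[0,0,0],[0,0,0],[0,0,0],[0,0,0],[0,0,0],[0,0,0],[0,0,0],[0,0,0],[0,0,0]], gripper=[0,0,0,0,0,0,0,0,255,255,255,255,255,255,255])

```text
time_s: 3.28
tool_pos: [538.3, 89.1, 218.6]
orientation: [3.3, 89.6, 24.0]
contact_force: [10.6, 3.9, 0.4]
gripper_width: 21.2
```

```bash
python3 - <<'E'
from h import *
s=telemetry.observe();print(s["joint_positions"].round(1),s["contact_force"],s["gripper_width"],tool()[1].as_matrix()[:,2])
E
```

```text
[  3.4   4.7  82.7   0.1  92.2 -17.3] [10.60265073  3.89556703  0.41578429] 21.231260239298027 [0.93549547 0.35328348 0.00624485]
```

step_arm(slide=[[0,0,0.01],[0,0,0.01],[0,0,0.01],[0,0,0.01],[0,0,0.01],[0,0,0.01],[0,0,0.01],[0,0,0.01],[0,0,0.01],[0,0,0.01],[0,0,0.01],[0,0,0.01],[0,0,0.01],[0,0,0.01],[0,0,0.01],[0,0,0.01],[0,0,0.01],[0,0,0.01],[0,0,0.01],[0,0,0.01]], dr=[[-0.006,0,0],[-0.018,0,0],[-0.036,0,0],[-0.054,0,0],[-0.072,0,0],[-0.09,0,0],[-0.108,0,0],[-0.126,0,0],[-0.144,0,0],[-0.162,0,0],[-0.18,0,0],[-0.198,0,0],[-0.216,0,0],[-0.234,0,0],[-0.252,0,0],[-0.27,0,0],[-0.288,0,0],[-0.306,0,0],[-0.318,0,0],[-0.325,0,0]], gripper=[255,255,255,255,255,255,255,255,255,255,255,255,255,255,255,255,255,255,255,255])

```text
time_s: 4.95
tool_pos: [539.4, 94.6, 218.6]
orientation: [-66.9, 89.3, 71.2]
contact_force: [-1.0, 13.1, 0.2]
gripper_width: 21.3
```

```bash
python3 - <<'E'
from h import *
s=telemetry.observe();print(s["joint_positions"].round(1),s["contact_force"],s["gripper_width"],tool()[1].as_matrix()[:,2])
E
```

```text
[   3.7    5.    82.5    0.7   92.3 -134.4] [-0.98974825 13.14323023  0.20881327] 21.264553842464444 [-0.74395075  0.66821699  0.00483029]
```

Turned 117°. Next I'll release, lift, and wind the wrist back 180°.

step_arm(slide=[[0,0,0],[0,0,0],[0,0,0],[0,0,0],[-0.1,0,0],[-0.2,0,0],[-0.26,0,0],[-0.26,0,0],[-0.26,0,0],[-0.26,0,0],[-0.26,0,0],[-0.26,0,0],[-0.26,0,0],[-0.26,0,0],[-0.26,0,0],[-0.26,0,0],[-0.26,0,0],[-0.26,0,0],[-0.26,0,0],[-0.26,0,0]], dr=[[0,0,0],[0,0,0],[0,0,0],[0,0,0],[0,0,0],[0,0,0],[0.01,0,0],[0.03,0,0],[0.05,0,0],[0.07,0,0],[0.09,0,0],[0.11,0,0],[0.13,0,0],[0.15,0,0],[0.17,0,0],[0.19,0,0],[0.21,0,0],[0.23,0,0],[0.25,0,0],[0.27,0,0]], gripper=[0,0,0,0,0,0,0,0,0,0,0,0,0,0,0,0,0,0,0,0])

```text
time_s: 6.62
tool_pos: [539.3, 93.4, 270.8]
orientation: [27.1, 89.3, 68.0]
contact_force: [-0.3, 0.6, 0.7]
gripper_width: 85.3
```

```bash
python3 - <<'E'
from h import *
s=telemetry.observe();print(s["joint_positions"].round(1),s["gripper_width"],tool()[0])
c=lambda a:Rt((np.cos(np.radians(a)),np.sin(np.radians(a)),0))
plan((539,93,217),c(-41.9))
E
```

```text
[  3.5   4.3  77.4   0.6  98.1 -37.3] 85.31160977252587 [539.32285353  93.37864361 270.84805874]
slide [ 0.2692 -0.0019 -0.0053] dr [ 0.2301  0.0008 -0.002 ] mm 53.9 deg 82.8
```

step_arm(slide=[[0,0,0],[0,0,0],[0,0,0],[0,0,0],[0,0,0],[0,0,0],[0,0,0],[0,0,0],[0,0,0],[0,0,0],[0,0,0],[0,0,0],[0,0,0],[0.1,0,0],[0.2,0,0],[0.27,0,0],[0.27,0,0],[0.27,0,0],[0.27,0,0],[0.27,0,0]], dr=[[0.02,0,0],[0.04,0,0],[0.06,0,0],[0.08,0,0],[0.1,0,0],[0.12,0,0],[0.14,0,0],[0.16,0,0],[0.18,0,0],[0.2,0,0],[0.22,0,0],[0.23,0,0],[0.23,0,0],[0.23,0,0],[0.23,0,0],[0.23,0,0],[0.23,0,0],[0.23,0,0],[0.23,0,0],[0.23,0,0]], gripper=[0,0,0,0,0,0,0,0,0,0,0,0,0,0,0,0,0,255,255,255])

```text
time_s: 8.28
tool_pos: [540.4, 93.9, 218.6]
orientation: [98.1, 89.2, 56.3]
contact_force: [-0.4, 0.3, 0.4]
gripper_width: 51.6
```

step_arm(slide=[[0,0,0],[0,0,0],[0,0,0],[0,0,0],[0,0,0]], dr=[[0,0,0],[0,0,0],[0,0,0],[0,0,0],[0,0,0]], gripper=[255,255,255,255,255])

```text
time_s: 8.7
tool_pos: [539.7, 95.1, 220.5]
orientation: [102.8, 89.1, 61.0]
contact_force: [-4.2, 2.4, 4.8]
gripper_width: 21.1
```

```bash
python3 - <<'E'
from h import *
s=telemetry.observe();print(s["joint_positions"].round(1),s["contact_force"],s["gripper_width"],tool()[0])
c=lambda a:Rt((np.cos(np.radians(a)),np.sin(np.radians(a)),0))
plan(tool()[0],c(1.5))
E
```

```text
[ 3.6  4.9 82.4  0.8 92.3 45.4] [-4.21700631  2.39416782  4.77152762] 21.068423155217896 [539.72699347  95.13708481 220.47251191]
slide [0. 0. 0.] dr [-0.1201  0.0004 -0.0025] mm 0.0 deg 43.3
```

step_arm(slide=[[0,0,0],[0,0,0],[0,0,0],[0,0,0],[0,0,0],[0,0,0],[0,0,0],[0,0,0],[0,0,0],[0,0,0],[0,0,0],[0,0,0]], dr=[[-0.006,0,0],[-0.02,0,0],[-0.035,0,0],[-0.05,0,0],[-0.065,0,0],[-0.08,0,0],[-0.095,0,0],[-0.11,0,0],[-0.118,0,0],[-0.12,0,0],[-0.12,0,0],[-0.12,0,0]], gripper=[255,255,255,255,255,255,255,255,255,255,255,255])

```text
time_s: 9.7
tool_pos: [537.1, 96.1, 220.5]
orientation: [86.0, 89.1, 87.6]
contact_force: [-6.2, 1.3, 2.3]
gripper_width: 21.2
```

```bash
python3 - <<'E'
from h import *
s=telemetry.observe();print(s["joint_positions"].round(1),s["contact_force"],s["gripper_width"],tool()[0],np.degrees(np.arctan2(*tool()[1].as_matrix()[[1,0],2])))
E
```

```text
[ 3.7  4.8 82.5  0.9 92.6  2.2] [-6.1607184   1.32319013  2.29681661] 21.154599124282853 [537.06661731  96.10014178 220.50401201] 1.5466400120017003
```

step_arm(slide=[[0,0,0],[0,0,0],[0,0,0],[0,0,0],[-0.15,0,0],[-0.3,0,0],[-0.45,0,0],[-0.45,-0.2,0],[-0.45,-0.4,0],[-0.45,-0.6,0],[-0.45,-0.8,0],[-0.45,-0.85,0],[-0.45,-0.85,0]], dr=[[0,0,0],[0,0,0],[0,0,0],[0,0,0],[0,0,0],[0,0,0],[0,0,0],[0,0,0],[0,0,0],[0,0,0],[0,0,0],[0,0,0],[0,0,0]], gripper=[0,0,0,0,0,0,0,0,0,0,0,0,0])

```text
time_s: 10.78
tool_pos: [541.6, -78.3, 307.6]
orientation: [86.9, 89.2, 88.2]
contact_force: [-0.8, 1.2, -0.6]
gripper_width: 85.0
```

```bash
python3 - <<'E'
from h import *
print(tool()[0])
def ell(i,ps):
    pass
w=optics.capture("wrist")
np.save("pics/w2P.npy",P("wrist"))
t=optics.capture("top")
cv2.imwrite("pics/w2.png",w);cv2.imwrite("pics/t2.png",t)
def circ(i,n,c,r,z,col,k=1):
    q=np.array([proj((c[0]+r*np.cos(t),c[1]+r*np.sin(t),z),n)*k for t in np.linspace(0,6.29,80)]).round().astype(int);cv2.polylines(i,[q.reshape(-1,1,2)],False,col,1)
F=(539.5,-3.5)
circ(w,"wrist",F,55,179,(0,0,255));circ(w,"wrist",F,45,110,(255,0,255));circ(w,"wrist",(537,91.5),145,40,(0,255,0))
q=cv2.resize(t[150:246,90:218],(512,384),interpolation=cv2.INTER_CUBIC)
cv2.imwrite("pics/v2.png",w)
E
```

```text
[541.64499031 -78.25271361 307.56935996]
```

View pics/v2.png

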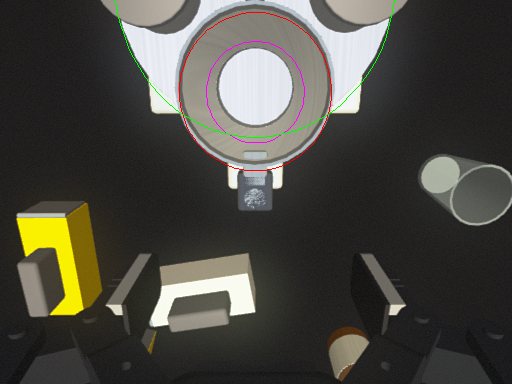

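The view shows the funnel at (255,87) against a predicted (255,90). The lids sit symmetrically about the funnel column, with inner edges at 198 and 312, mean 255, so the open jar is squarely under it. The fine correction puts the funnel at about (539.5, -0.5). Next is the caddy, at about (205,300) in this view.

```bash
python3 - <<'E'
from h import *
c=lambda a:Rt((np.cos(np.radians(a)),np.sin(np.radians(a)),0))
plan((475,-269,200),c(-78))
E
```

```text
slide [ 0.5236 -0.9697 -0.3596] dr [ 0.2208 -0.0016 -0.0023] mm 231.8 deg 79.5
```

step_arm(slide=[[0,-0.15,-0.06],[0,-0.3,-0.12],[0.1,-0.45,-0.18],[0.2,-0.6,-0.24],[0.3,-0.75,-0.3],[0.4,-0.9,-0.36],[0.5,-0.97,-0.36],[0.52,-0.97,-0.36],[0.52,-0.97,-0.36],[0.52,-0.97,-0.36],[0.52,-0.97,-0.36],[0.52,-0.97,-0.36],[0.52,-0.97,-0.36],[0.52,-0.97,-0.36]], dr=[[0.02,0,0],[0.04,0,0],[0.06,0,0],[0.08,0,0],[0.1,0,0],[0.12,0,0],[0.14,0,0],[0.16,0,0],[0.18,0,0],[0.2,0,0],[0.22,-0.002,-0.002],[0.22,-0.002,-0.002],[0.22,-0.002,-0.002],[0.22,-0.002,-0.002]], gripper=[0,0,0,0,0,0,0,0,0,0,0,0,0,0])

```text
time_s: 12.05
tool_pos: [475.5, -267.9, 201.0]
orientation: [79.2, 89.8, 1.8]
contact_force: [0.2, 0.6, -0.8]
gripper_width: 85.5
```

```bash
python3 - <<'E'
from h import *
c=lambda a:Rt((np.cos(np.radians(a)),np.sin(np.radians(a)),0))
print(tool()[0])
w=optics.capture("wrist");cv2.imwrite("pics/w3.png",w);np.save("pics/w3P.npy",P("wrist"))
G=np.array([475.5,-269]);d=np.array([np.cos(np.radians(-168)),np.sin(np.radians(-168))]);nn=np.array([-d[1],d[0]])
for L,W,z,col in((37,12,97,(0,0,255)),(70,30,54,(0,255,0))):
    q=np.array([proj(np.r_[G+s*L*d+u*W*nn,z],"wrist") for s,u in((1,1),(1,-1),(-1,-1),(-1,1))]).round().astype(int);cv2.polylines(w,[q.reshape(-1,1,2)],True,col,1)
cv2.imwrite("pics/v3.png",w);plan((475.5,-269,82),c(-78))
E
```

```text
[ 475.52563877 -267.93886743  200.9843376 ]
slide [ 0.5947 -0.0022  0.0036] dr [ 0.0014  0.0001 -0.0005] mm 118.9 deg 0.5
```

View pics/v3.png

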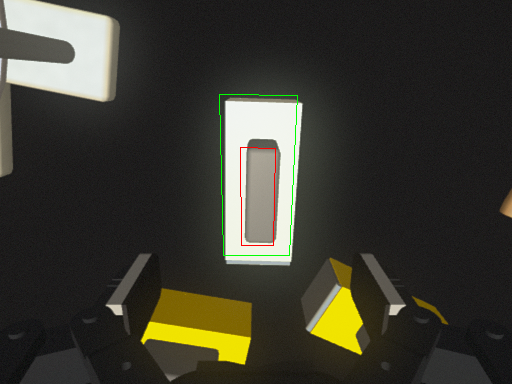

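The wrist view shows the grip top at (262,195), predicted (258,196), about 3 mm towards -y. The flap strip is at the bottom edge, y=263, so the spout faces the robot as found. I'll descend with that correction.

step_arm(slide=[[0.1,0,0.016],[0.25,0,0.016],[0.4,0,0.016],[0.5,0,0.016],[0.56,0,0.016],[0.595,0,0.016],[0.595,0,0.016],[0.595,0,0.016],[0.595,0,0.016],[0.595,0,0.016],[0.595,0,0.016],[0.595,0,0.016],[0.595,0,0.016],[0.595,0,0.016],[0.595,0,0.016],[0.595,0,0.016]], dr=[[0,0,0],[0,0,0],[0,0,0],[0,0,0],[0,0,0],[0,0,0],[0,0,0],[0,0,0],[0,0,0],[0,0,0],[0,0,0],[0,0,0],[0,0,0],[0,0,0],[0,0,0],[0,0,0]], gripper=[0,0,0,0,0,0,0,0,255,255,255,255,255,255,255,255])

```text
time_s: 13.43
tool_pos: [476.7, -271.6, 82.6]
orientation: [69.3, 89.8, -8.2]
contact_force: [-0.5, -1.3, 2.9]
gripper_width: 23.2
```

```bash
python3 - <<'E'
from h import *
s=telemetry.observe();print(s["tool_pos"],s["orientation"],s["contact_force"],s["gripper_width"],s["joint_positions"].round(1))
E
```

```text
[ 476.73976581 -271.62714259   82.60400225] [69.31299669 89.76577816 -8.18829225] [-0.45402505 -1.3075919   2.94620485] 23.15132703307588 [-35.7  10.2  92.6   0.1  77.   41.8]
```

step_arm(slide=[[-0.05,0,0],[-0.15,0,0],[-0.3,0,0],[-0.45,0,0],[-0.6,0,0],[-0.75,0,0],[-0.9,0,0],[-1.0,0,0],[-1.0,0,0],[-1.0,0,0]], dr=[[0,0,0],[0,0,0],[0,0,0],[0,0,0],[0,0,0],[0,0,0],[0,0,0],[0,0,0],[0,0,0],[0,0,0]], gripper=[255,255,255,255,255,255,255,255,255,255])

```text
time_s: 14.27
tool_pos: [476.0, -271.4, 282.5]
orientation: [67.6, 89.7, -9.9]
contact_force: [0.5, 0.4, -6.9]
gripper_width: 23.1
```

```bash
python3 - <<'E'
from h import *
s=telemetry.observe();print(s["tool_pos"],s["contact_force"],s["moment"],s["gripper_width"])
c=lambda a:Rt((np.cos(np.radians(a)),np.sin(np.radians(a)),0))
plan((555,-135,286),c(-84));plan((630.5,-0.5,286),c(-90))
E
```

```text
[ 475.95258594 -271.43721699  282.51237723] [ 0.52885115  0.43210588 -6.86731995] [ 0.03108529 -0.05074697  0.00672168] 23.116121740883543
slide [-0.0162  0.5337 -0.5804] dr [ 0.0181  0.0002 -0.0007] mm 157.7 deg 6.5
slide [-0.0151  1.0478 -1.1552] dr [ 0.0347  0.0002 -0.0007] mm 311.9 deg 12.5
```

step_arm(slide=[[-0.02,0.05,-0.06],[-0.02,0.17,-0.18],[-0.02,0.3,-0.33],[-0.02,0.43,-0.48],[-0.02,0.57,-0.63],[-0.02,0.7,-0.77],[-0.02,0.8,-0.88],[-0.02,0.86,-0.95],[-0.02,0.9,-1.0],[-0.02,0.9,-1.0],[-0.02,0.9,-1.0]], dr=[[0.003,0,0],[0.006,0,0],[0.01,0,0],[0.014,0,0],[0.018,0,0],[0.022,0,0],[0.026,0,0],[0.03,0,0],[0.035,0,0],[0.035,0,0],[0.035,0,0]], gripper=[255,255,255,255,255,255,255,255,255,255,255])

```text
time_s: 15.18
tool_pos: [607.4, -36.5, 282.8]
orientation: [-84.4, 89.8, -174.4]
contact_force: [-0.5, -0.6, -5.8]
gripper_width: 23.4
```

```bash
python3 - <<'E'
from h import *
s=telemetry.observe();print(s["tool_pos"],s["contact_force"],s["moment"],s["gripper_width"])
c=lambda a:Rt((np.cos(np.radians(a)),np.sin(np.radians(a)),0))
plan((630.5,-0.5,283),c(-90))
E
```

```text
[607.39161998 -36.54430825 282.83461583] [-0.54485532 -0.64523659 -5.79876683] [ 0.01018184 -0.10691867 -0.01100329] 23.36397892796167
slide [-0.0012  0.1156 -0.1802] dr [0.0001 0.     0.0005] mm 42.8 deg 0.2
```

step_arm(slide=[[0,0.04,-0.05],[0,0.08,-0.11],[0,0.12,-0.16],[0,0.13,-0.18],[0,0.13,-0.18],[0,0.13,-0.18],[0,0.13,-0.18]], dr=[[0,0,0],[0,0,0],[0,0,0],[0,0,0],[0,0,0],[0,0,0],[0,0,0]], gripper=[255,255,255,255,255,255,255])

```text
time_s: 15.77
tool_pos: [633.3, -0.9, 282.9]
orientation: [-72.8, 89.8, -162.8]
contact_force: [0.3, 0.5, -4.7]
gripper_width: 23.5
```

```bash
python3 - <<'E'
from h import *
s=telemetry.observe();print(s["tool_pos"],s["contact_force"],s["moment"],s["gripper_width"])
t,R=tool();L=np.array([557.5,-0.5])
for th,z in((0,200),(10,200),(20,190),(25,180),(30,175),(35,173),(40,173),(45,173)):
    a=np.radians(th);p=np.array([L[0]+76*np.cos(a)-82.6*np.sin(a),L[1],z+76*np.sin(a)+82.6*np.cos(a)])
    print(th,z,p.round(1),(R.inv().apply(p-t)/200).round(3),round(th/360,4))
for n in("scene","top"): cv2.imwrite(f"pics/{n}4.png",optics.capture(n))
E
```

```text
[633.28239285  -0.90826198 282.9360886 ] [ 0.2750899   0.48696141 -4.72823696] [ 0.02509253  0.00213939 -0.04137337] 23.459673606544996
0 200 [ 6.335e+02 -5.000e-01  2.826e+02] [ 0.002  0.001 -0.002] 0.0
10 200 [ 6.180e+02 -5.000e-01  2.945e+02] [-0.058 -0.077 -0.002] 0.0278
20 190 [ 6.007e+02 -5.000e-01  2.936e+02] [-0.053 -0.163 -0.002] 0.0556
25 180 [ 5.915e+02 -5.000e-01  2.870e+02] [-0.02  -0.209 -0.002] 0.0694
30 175 [ 5.820e+02 -5.000e-01  2.845e+02] [-0.007 -0.256 -0.002] 0.0833
35 173 [ 5.724e+02 -5.000e-01  2.843e+02] [-0.006 -0.305 -0.002] 0.0972
40 173 [ 5.626e+02 -5.000e-01  2.851e+02] [-0.01  -0.353 -0.002] 0.1111
45 173 [ 5.528e+02 -5.000e-01  2.851e+02] [-0.01  -0.402 -0.002] 0.125
```

step_arm(slide=[[-0.03,-0.038,0],[-0.058,-0.077,0],[-0.056,-0.12,0],[-0.053,-0.163,0],[-0.035,-0.186,0],[-0.02,-0.209,0],[-0.02,-0.209,0],[-0.02,-0.209,0],[-0.02,-0.209,0],[-0.02,-0.209,0]], dr=[[0,0,0.014],[0,0,0.028],[0,0,0.042],[0,0,0.056],[0,0,0.063],[0,0,0.07],[0,0,0.07],[0,0,0.07],[0,0,0.07],[0,0,0.07]], gripper=[255,255,255,255,255,255,255,255,255,255])

```text
time_s: 16.7
tool_pos: [592.5, -1.3, 288.7]
orientation: [89.9, 64.8, -0.1]
contact_force: [0.2, -0.6, -3.5]
gripper_width: 23.5
```

```bash
python3 - <<'E'
from h import *
s=telemetry.observe();print(s["tool_pos"],s["contact_force"],s["moment"],s["gripper_width"],tool()[1].as_matrix()[:,0])
a=optics.capture("scene");b=optics.capture("top");w=optics.capture("wrist")
c=lambda i,x,y:cv2.resize(i[y:y+100,x:x+133],(400,300),interpolation=cv2.INTER_CUBIC)
m=np.vstack([np.hstack([c(a,290,80),c(b,130,120)]),np.hstack([cv2.resize(w,(400,300)),cv2.resize(b,(400,300))])])
cv2.imwrite("pics/v5.png",m)
for _ in range(6):
    optics.capture("top");s=telemetry.observe();print(s["contact_force"].round(2))
t,R=tool();L=np.array([557.5,-0.5]);th0=np.degrees(np.arcsin(R.as_matrix()[0,0]));print(th0)
for th,z in((25,180),(28,175),(32,173),(36,173),(40,173),(45,173)):
    q=np.radians(th);p=np.array([L[0]+76*np.cos(q)-82.6*np.sin(q),L[1],z+76*np.sin(q)+82.6*np.cos(q)])
    print(th,z,(R.inv().apply(p-t)/200).round(3),round((th-th0)/360,4))
E
```

```text
[592.45512062  -1.2771239  288.67547182] [ 0.22848975 -0.59759338 -3.53868486] [-0.01975089  0.48506576 -0.02567528] 23.548821959734205 [ 0.42500266 -0.00106342 -0.90519147]
[-0.67 -0.97 -3.11]
[-0.39  0.1  -3.71]
[ 1.33 -1.12 -2.99]
[ 0.47 -0.07 -3.09]
[-0.76 -0.22 -3.89]
[-0.45 -1.16 -3.29]
25.037997209005166
25 180 [ 0.    -0.    -0.003] -0.0001
28 175 [ 0.004 -0.033 -0.003] 0.0082
32 173 [-0.011 -0.068 -0.003] 0.0193
36 173 [-0.033 -0.101 -0.003] 0.0305
40 173 [-0.052 -0.135 -0.003] 0.0416
45 173 [-0.073 -0.179 -0.003] 0.0555
```

View pics/v5.png

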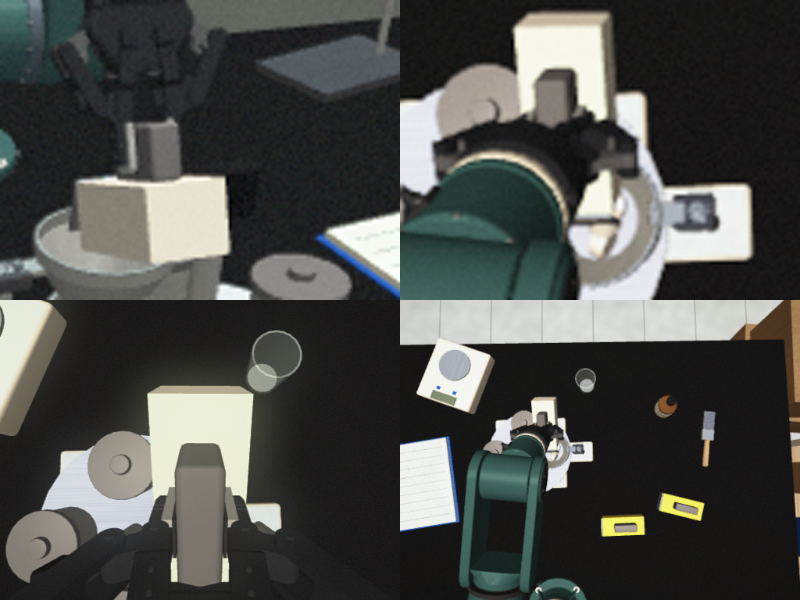

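At 25° the load dropped from about 5.2 N to 3.3 N, and the empty caddy should read 3.4 N, so the slugs appear to have gone. The flap is over the funnel mouth. I'll tip a little further to make sure.

step_arm(slide=[[0.004,-0.033,0],[-0.004,-0.05,0],[-0.011,-0.068,0],[-0.02,-0.085,0],[-0.033,-0.101,0],[-0.033,-0.101,0],[-0.033,-0.101,0],[-0.033,-0.101,0],[-0.033,-0.101,0],[-0.033,-0.101,0],[-0.033,-0.101,0],[-0.033,-0.101,0]], dr=[[0,0,0.008],[0,0,0.014],[0,0,0.019],[0,0,0.025],[0,0,0.03],[0,0,0.03],[0,0,0.03],[0,0,0.03],[0,0,0.03],[0,0,0.03],[0,0,0.03],[0,0,0.03]], gripper=[255,255,255,255,255,255,255,255,255,255,255,255])

```text
time_s: 18.15
tool_pos: [570.7, -1.0, 284.5]
orientation: [89.9, 54.2, -0.1]
contact_force: [0.5, -0.2, -3.4]
gripper_width: 23.0
```

```bash
python3 - <<'E'
from h import *
F=[]
for _ in range(8):
    optics.capture("top");s=telemetry.observe();F.append(s["contact_force"])
print(np.mean(F,0),np.std(F,0),s["moment"],s["tool_pos"],s["orientation"])
t,R=tool();L=np.array([557.5,-0.5]);th0=np.degrees(np.arcsin(R.as_matrix()[0,0]));print(th0)
for th,z in((36,173),(30,185),(20,205),(10,220),(0,225)):
    q=np.radians(th);p=np.array([L[0]+76*np.cos(q)-82.6*np.sin(q),L[1],z+76*np.sin(q)+82.6*np.cos(q)])
    print(th,z,(R.inv().apply(p-t)/200).round(3),round((th-th0)/360,4))
E
```

```text
[ 0.06306025 -0.17154754 -3.65928971] [0.40581774 0.49600208 0.39185906] [ 0.00183913  0.65144675 -0.0222526 ] [570.42010642  -1.00424316 284.50834539] [ 8.99381087e+01  5.41624238e+01 -6.18985314e-02]
35.83755206681656
36 173 [ 0.     0.    -0.003] 0.0005
30 185 [-0.007  0.076 -0.003] -0.0162
20 205 [-0.009  0.193 -0.002] -0.044
10 220 [ 0.018  0.281 -0.002] -0.0718
0 225 [ 0.091  0.323 -0.003] -0.0995
```

The load is now 3.66 ± 0.15 N, so the caddy is empty. I'll level it while raising.

step_arm(slide=[[-0.005,0.04,0],[-0.007,0.076,0],[-0.008,0.13,0],[-0.009,0.193,0],[0.004,0.24,0],[0.018,0.281,0],[0.05,0.305,0],[0.091,0.323,0],[0.091,0.323,0],[0.091,0.323,0]], dr=[[0,0,-0.008],[0,0,-0.016],[0,0,-0.03],[0,0,-0.044],[0,0,-0.058],[0,0,-0.072],[0,0,-0.086],[0,0,-0.1],[0,0,-0.1],[0,0,-0.1]], gripper=[255,255,255,255,255,255,255,255,255,255])

```text
time_s: 19.38
tool_pos: [635.2, -1.1, 304.1]
orientation: [-89.3, 89.7, -179.3]
contact_force: [-0.5, 0.1, -4.1]
gripper_width: 23.3
```

```bash
python3 - <<'E'
from h import *
c=lambda a:Rt((np.cos(np.radians(a)),np.sin(np.radians(a)),0))
print(tool()[0]);plan((476,-271.5,310),c(-78))
E
```

```text
[635.20223192  -1.06975314 304.11076098]
slide [-0.0246 -0.796   1.3522] dr [-0.0334 -0.0001  0.001 ] mm 313.9 deg 12.0
```

step_arm(slide=[[0,-0.04,0.07],[0,-0.12,0.2],[0,-0.2,0.35],[0,-0.29,0.5],[0,-0.38,0.65],[0,-0.46,0.8],[0,-0.54,0.93],[0,-0.58,1.0],[0,-0.58,1.0],[0,-0.58,1.0]], dr=[[-0.004,0,0],[-0.008,0,0],[-0.012,0,0],[-0.016,0,0],[-0.02,0,0],[-0.024,0,0],[-0.028,0,0],[-0.033,0,0.001],[-0.033,0,0.001],[-0.033,0,0.001]], gripper=[255,255,255,255,255,255,255,255,255,255])

```text
time_s: 20.22
tool_pos: [518.3, -201.4, 306.8]
orientation: [68.3, 89.7, -10.0]
contact_force: [-0.4, 0.1, -4.6]
gripper_width: 23.2
```

```bash
python3 - <<'E'
from h import *
c=lambda a:Rt((np.cos(np.radians(a)),np.sin(np.radians(a)),0))
print(tool()[0]);plan((476,-271.5,290),c(-78));plan((476,-271.5,82.6),c(-78))
a=optics.capture("scene");b=optics.capture("top")
k=lambda i,x,y,w:cv2.resize(i[y:y+w*3//4,x:x+w],(400,300),interpolation=cv2.INTER_CUBIC)
cv2.imwrite("pics/v6.png",np.vstack([np.hstack([k(b,158,160,80),k(a,270,110,120)]),np.hstack([cv2.resize(a,(400,300)),cv2.resize(b,(400,300))])]))
E
```

```text
[ 518.26012967 -201.44275914  306.77754209]
slide [ 0.0832 -0.2785  0.2998] dr [-0.0007  0.0003 -0.0007] mm 83.5 deg 0.4
slide [ 1.1202 -0.2832  0.298 ] dr [-0.0007  0.0003 -0.0007] mm 238.6 deg 0.4
```

View pics/v6.png

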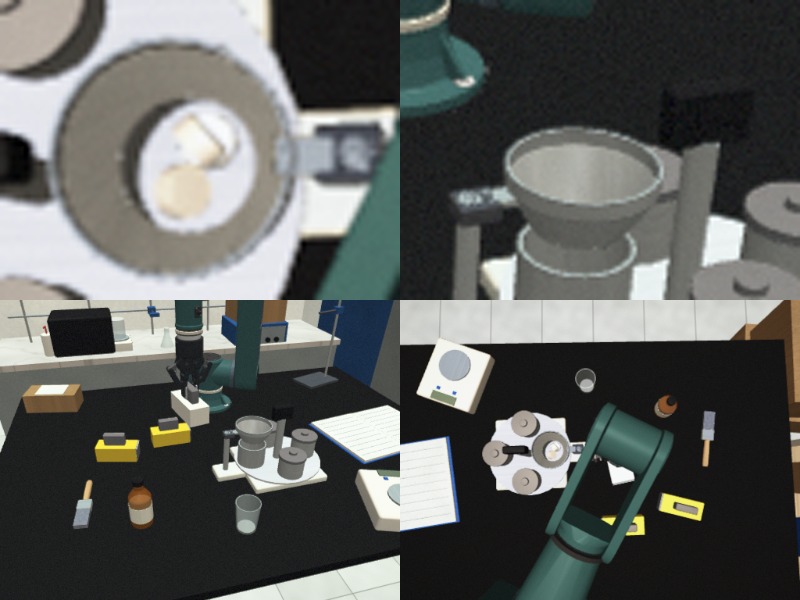

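Looking down the funnel, the jar holds slugs at (182,190) and (200,140), the second with an edge showing. The jar is concentric with the funnel and the bystanders haven't moved. I'll put the caddy back on its original spot.

step_arm(slide=[[0.02,-0.1,0.1],[0.05,-0.2,0.2],[0.08,-0.28,0.3],[0.2,-0.28,0.3],[0.35,-0.28,0.3],[0.5,-0.28,0.3],[0.65,-0.28,0.3],[0.8,-0.28,0.3],[0.9,-0.28,0.3],[0.97,-0.28,0.3],[1.0,-0.28,0.3],[1.0,-0.28,0.3],[1.0,-0.28,0.3]], dr=[[0,0,0],[0,0,0],[0,0,0],[0,0,0],[0,0,0],[0,0,0],[0,0,0],[0,0,0],[0,0,0],[0,0,0],[0,0,0],[0,0,0],[0,0,0]], gripper=[255,255,255,255,255,255,255,255,255,255,255,255,255])

```text
time_s: 21.4
tool_pos: [478.2, -270.1, 106.7]
orientation: [69.2, 89.7, -8.8]
contact_force: [0.3, 0.8, -3.4]
gripper_width: 23.5
```

```bash
python3 - <<'E'
from h import *
c=lambda a:Rt((np.cos(np.radians(a)),np.sin(np.radians(a)),0))
F=[]
for _ in range(10): optics.capture("top");F.append(telemetry.observe()["contact_force"])
print(tool()[0],np.mean(F,0));plan((476.5,-271.5,83),c(-78))
E
```

```text
[ 477.42917295 -270.63227405  106.23002911] [-0.04499115  0.16769843 -3.73199965]
slide [ 0.1161 -0.0059  0.0032] dr [-0.0003  0.0002 -0.0006] mm 23.3 deg 0.2
```

step_arm(slide=[[0.04,0,0],[0.07,0,0],[0.1,0,0],[0.11,0,0],[0.117,0,0],[0.117,0,0],[0.117,0,0],[0.117,0,0]], dr=[[0,0,0],[0,0,0],[0,0,0],[0,0,0],[0,0,0],[0,0,0],[0,0,0],[0,0,0]], gripper=[255,255,255,255,255,255,255,255])

```text
time_s: 22.57
tool_pos: [477.5, -270.7, 82.7]
orientation: [72.4, 89.8, -5.7]
contact_force: [1.1, -1.1, -3.1]
gripper_width: 23.2
```

step_arm(slide=[[0,0,0],[0,0,0],[0,0,0],[0,0,0],[0,0,0],[0,0,0],[-0.1,0,0],[-0.2,0,0],[-0.4,0,0],[-0.6,0,0],[-0.8,0,0],[-1.0,0,0],[-1.0,0,0]], dr=[[0,0,0],[0,0,0],[0,0,0],[0,0,0],[0,0,0],[0,0,0],[0,0,0],[0,0,0],[0,0,0],[0,0,0],[0,0,0],[0,0,0],[0,0,0]], gripper=[0,0,0,0,0,0,0,0,0,0,0,0,0])

```text
time_s: 23.65
tool_pos: [479.3, -272.3, 293.8]
orientation: [47.6, 88.7, -30.5]
contact_force: [1.2, 0.2, 2.0]
gripper_width: 85.6
```

```bash
python3 - <<'E'
from h import *
m=optics.camera_model("wrist");t,R=tool();C=-m["R"].T@m["t"];print(t,R.inv().apply(C-t).round(),R.inv().apply(m["R"][2]).round(2))
c=lambda a:Rt((np.cos(np.radians(a)),np.sin(np.radians(a)),0))
F=[]
for _ in range(10): optics.capture("top");F.append(telemetry.observe()["contact_force"])
print(np.mean(F,0))
# camera over funnel: TCP such that camera at (539.5,-0.5), same height; jaw -70
Rn=c(-78);off=R.inv().apply(C-t)
p=np.array([539.5,-0.5,0])-Rn.apply(off);p[2]=300;print(p);plan(p,Rn)
E
```

```text
[ 479.26922834 -272.30402915  293.78334311] [-120.   82.   -1.] [ 0.95 -0.32  0.  ]
[ 0.06312591  0.12783601 -0.49902511]
[459.91618094 -18.14595364 300.        ]
slide [-0.0923  0.1789 -1.2512] dr [-0.0003 -0.0001 -0.0003] mm 253.5 deg 0.2
```

With nothing held the force offset is -0.5 N, so the net caddy load was about 3.2 N, which means it is empty. I'll check the jar from above through the funnel.

step_arm(slide=[[0,0.02,-0.15],[0,0.05,-0.35],[-0.05,0.08,-0.55],[-0.09,0.11,-0.75],[-0.09,0.14,-0.95],[-0.09,0.15,-1.0],[-0.09,0.15,-1.0],[-0.09,0.15,-1.0]], dr=[[0,0,0],[0,0,0],[0,0,0],[0,0,0],[0,0,0],[0,0,0],[0,0,0],[0,0,0]], gripper=[0,0,0,0,0,0,0,0])

```text
time_s: 24.82
tool_pos: [464.6, -68.5, 299.2]
orientation: [92.9, 89.9, 14.8]
contact_force: [0.6, -0.4, 0.4]
gripper_width: 85.5
```

step_arm(slide=[[0,0.01,-0.1],[0,0.02,-0.2],[0,0.03,-0.25],[0,0.03,-0.25],[0,0.03,-0.25]], dr=[[0,0,0],[0,0,0],[0,0,0],[0,0,0],[0,0,0]], gripper=[0,0,0,0,0])

```text
time_s: 25.23
tool_pos: [460.4, -19.3, 298.9]
orientation: [35.8, 89.9, -42.3]
contact_force: [-0.2, 0.3, 0.1]
gripper_width: 85.4
```

```bash
python3 - <<'E'
from h import *
print(tool()[0])
w=optics.capture("wrist");b=optics.capture("top");a=optics.capture("scene")
u,v=proj((539.5,-0.5,127),"wrist").round().astype(int);x=max(u-60,0);y=max(v-45,0)
r=lambda i:cv2.resize(i,(400,300),interpolation=cv2.INTER_CUBIC)
cv2.imwrite("pics/v7.png",np.vstack([np.hstack([r(w[y:y+90,x:x+120]),r(b[180:270,250:370])]),np.hstack([r(a[165:240,170:270]),r(a)])]))
E
```

```text
[460.36572709 -19.33750857 298.88673533]
```

View pics/v7.png

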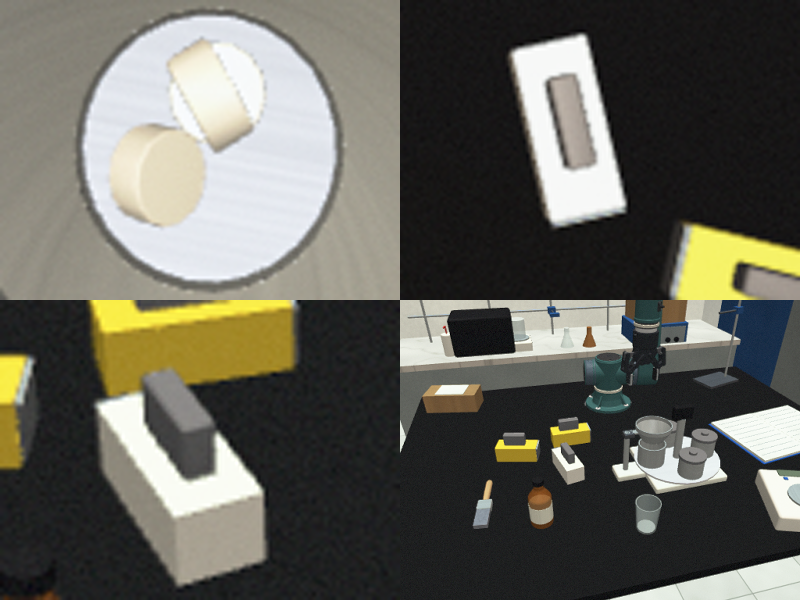

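The wrist view through the outlet shows all three slugs in the jar: (158,175), (210,95) on edge, and (240,80) flat beneath it. The caddy stands upright on the bench with its flap shut, the bystanders are in place, and the robot is clear.

```bash
python3 -c "
from workcell import ticket,telemetry
s=telemetry.observe();print(s['time_s'],s['contact_force']);print(ticket.hand_in())"
```

```text
25.3833 [-0.51391053  0.70020055  0.69603023]
the job is handed in; nothing more can be done
None
```

The job is done and handed in at about 25 s of the 72 s allowed; the hand-in gave no verdict.

**What I did:** I turned the carousel about 161° in two grasps, until the open jar stood under the funnel. I tipped the caddy over the funnel, to about 36° at most, and all three slugs slid through. Then I put the empty caddy back on its original spot.

**Last checks:**
- **Slugs:** the view straight down through the funnel shows all three in the jar. One stands on edge on top of another, but well below the rim.
- **Jar:** it is visibly centred under the funnel. I judged this by eye and did not measure the offset.
- **Caddy:** it stands upright on bare bench with its flap looking shut. Its load was about 3.2 N before release, which matches empty.
- **Beaker, bottle and brush:** none looks moved.
- **Robot:** it touches nothing.

**Disagreements:**
- My first hand-read scene-view heights came out 5 to 22 mm low. Overlaying the known sizes and heights on both pictures showed my pixel readings were off.
- The wrist view differed from the fixed cameras by 2 to 3 mm, and I corrected for that.

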